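Lock a rod anchor into the bench socket

ROBOT

A 7-joint arm with a two-finger parallel gripper is mounted at the origin on the work surface. World frame = base frame: x ahead of the robot, y to its left, z up, the work surface at z = 0. Lengths are in mm, angles in rad, forces in N, time in s.
With the tool pointing down it reaches from about 400 to 875 mm from the base axis. Payload 4.4 kg.
Tool frame: the origin (TCP) lies at the very end of the fingers, on their centre line; the grasp point (between the pads) lies 19 mm behind it; z points along the fingers, y is the line along which they close (so a half turn about z gives the same grasp; the last joint's range is limited). The gripper opens to 85 mm and grips with 20 to 120 N. Pads are 22 mm wide; open, the fingers measure 114 mm over their backs; the gripper's body (76 mm by 85 mm) begins 54 mm behind the grasp point. The pads swing forward as they close: fully open they stand 13 mm farther back than shut.
Start: joints at [-1.341, 0.628, 0.038, 1.517, -0.027, 0.996, -0.02], TCP at [189.453, 621.792, 193.213] pointing down, gripper open.
Joint ranges: [-3.06, 3.06], [-0.37, 2.12], [-1.25, 1.32], [0.18, 2.47], [-1.1, 4.24], [0.23, 1.98], [-2.94, 2.94]. Speed limits (rad/s): [2.57, 2.57, 3.14, 3.14, 3.14, 3.14, 3.14].

INTERFACE

Orientations are given as [roll, pitch, yaw] about the fixed x, y, z axes, in that order (R = Rz(yaw) Ry(pitch) Rx(roll)).
In Python, from cell import read_state, get_image, camera_info, finish_job gives the robot as it stands.
- The arm moves only by the tool play_rows, never from a script. Its argument "deltas" is one flat list of numbers, 7 for each row, row after row: the shift along the tool's x, y, z in mm, then the turn, a rotation vector about the tool's x, y, z in rad, then the opening, from 0 (shut) to 1 (fully open). In form: [dx, dy, dz, ax, ay, az, grip, dx, dy, dz, ax, ay, az, grip, ...]. A call has 1 to 10 rows; each row is the pose to reach, as a shift and turn from the pose commanded when the call began, along the tool's axes at that moment; what a row does not reach only later rows make up. A row lasts 1/8 s, in which the tool goes at most 62.5 mm and 10.7 degrees, less where a joint would pass 70% of its speed; a pose out of reach is approached as far as the arm can. A call with a gripper value outside its range is refused whole. The fingers move at their own pace and stop on an object; the grip force is fixed at half the most. Time passes only in rows, so rows that repeat a pose let the fingers close. It gives the time, the measured TCP pose, the force, the opening and the grip force at its end, in the units of the state.
- read_state(): the state, without advancing time (a new reading comes with each control period).
- get_image(name): name is "scene" or "top" or "wrist"; returns the picture (400x640x3 uint8, red, green, blue); there is no depth.
- camera_info(name): a dict with "fx", "fy", "cx", "cy" (pixels), "distortion" ([k1, k2, p1, p2, k3] as OpenCV has them; the pictures are not rectified), "T" (4x4, takes a point from camera to world coordinates). Camera axes: x right, y down, z forward; pixel columns grow to the right and rows downward; lengths in mm; the calibration is good to about 2 mm. A picture is of the moment at which its call begins: read the wrist's pose just before it. camera_info takes no time and is no camera call; for the wrist camera it gives the pose at the moment of the call.
- finish_job(): hands the job in; it is judged then, once.
The state is a dict: "clock": time; "qpos": joint angles; "qd": joint speeds; "tau": joint torques, N m; "eef_pos": TCP position; "tool_rot": TCP orientation; "force": force on the tool from outside, world axes, zero at the start; "torque": the same for the moment, N m; "width": finger opening in mm; "gripper_force": force on a finger pad.
Only numpy, scipy, OpenCV 4.12 (cv2) and the standard library are available. Lean on these libraries where they do the work, as an engineer would, in place of code of your own. Each camera call takes 0.05 s, during which the arm holds its last target. There are 200 camera calls.

TASK

Take the rod anchor out of its parking collar, pass its T-shaped foot down through the slot of the bench socket, press it in against the spring, turn it a quarter turn clockwise (seen from above) and let it rise into its notch, so that it stands upright and locked. Feel your way gently, pressing and twisting lightly: a few newtons are enough, and forcing the socket with more than 40 N in all damages it. Leave the beaker and the two vials where they stand.

Things in the scene. Friction and masses are not known exactly. Their poses are not given: they have to be found in the camera images.
- anchor_grip (a point): Centre of the wing of the rod anchor, the loose bare-metal part to move (0.1 to 0.22 kg, 70 mm tall); z up along it. The wing is an upright flat block 40 mm long (x), 14 mm thick (y), 34 mm high, to be gripped across its thickness. A neck joins it to a round flange 48 mm across, 4 mm thick, its top 27 mm and underside 31 mm below this point. Starts upright, flange on the parking collar.
- anchor_foot (a point): Centre of the underside of the anchor's T foot, 53 mm below the wing's centre; same axes. The foot is a round cross pin 36 mm long (x, parallel to the wing), 6.5 mm in diameter, with rounded ends, on a shank of 5 mm diameter, 15.5 mm long, up to the flange. Hidden in the collar at the start.
- stand: Parking collar: fixed white plastic ring on the bench, outer diameter 56 mm, bore 40 mm, 26 mm high, origin at the centre of its underside. The anchor's flange rests on its top, the foot hangs in its bore with about 2 mm play.
- socket: Bench socket, fixed: grey plastic housing 100 x 100 mm, 30 mm high, origin at the centre of its underside, z up. On it lies a 76 mm square aluminium plate, 10 mm thick, with the slot. The plate is clamped tight at its own heading: its edges and slot lie along the housing's x axis only to within 0.4 rad either way. No reading gives that heading: feel or look for it.
- socket_mouth (a point): Centre of the slot at the plate's top face, 40 mm above the socket's origin; axes of the housing, not of the plate. The slot is 39 x 9.5 mm, 1.5 mm clear all round the foot. A spring plunger on the axis meets the foot's underside 8 mm below here with 3 N, then 0.5 N more per mm. Let go unturned, the foot rests 8 mm down.
- socket_floor (a point): Point on the slot's axis 16.5 mm below the plate's top (housing axes). With its underside here or lower the foot is clear below the plate and can turn; the flange lands on the plate 5.5 mm lower. It turns clockwise only, seen from above, to a firm stop 0.04 to 0.1 rad past a quarter turn from the slot; 0.1 N m against the stop is already 5 to 10 N of contact.
- socket_notch (a point): Point on the slot's axis 11.5 mm below the plate's top (housing axes): where the foot's underside is when locked, the flange then 10.5 mm above the plate. The notch, 39 x 9.5 mm and 5 mm deep, lies in the plate's underside square across the slot; after the quarter turn the spring lifts the foot into it.
- vial0: Bystander: closed glass vial, diameter 28 mm, 60 mm high, standing, origin at the centre of its underside.
- vial1: Bystander: a second such vial.
- beaker: Bystander: small open glass beaker, diameter 48 mm, 60 mm high, standing, origin at the centre of its underside.
Not all that is in view belongs to the job. Several things have the shape of the socket; the one meant has the colours described above.

How it is judged (in metres and radians):
On the way, in this order (a step that is already met when the one before it is completed fails the run):
1. the T foot is down through the slot, pressed at least 15 mm below the plate's top and still lying along the slot (z of anchor_grip in the frame of socket below 0.078 m and horizontal distance between anchor_grip and socket below 0.006 m and angle between the x axis of anchor_grip and the x axis of socket, either way round below 0.55 rad), for 0.1 s.
2. held down there, it has been turned a quarter turn (z of anchor_grip in the frame of socket below 0.079 m and horizontal distance between anchor_grip and socket below 0.006 m and angle between the x axis of anchor_grip and the y axis of socket, either way round below 0.55 rad), for 0.1 s.
At the end, for the whole second after the job is handed in: The anchor stands upright (within 0.1 rad) on the socket's axis (within 6 mm), a quarter turn from the slot (its wing within 0.55 rad of the socket's y axis, whatever the plate's own heading), risen into the notch: the underside of its foot 9.5 to 13.5 mm below the plate's top; released (z of anchor_grip in the frame of socket between 0.0795 and 0.0835 m and horizontal distance between anchor_grip and socket below 0.006 m and angle between the x axis of anchor_grip and the y axis of socket, either way round below 0.55 rad and angle between anchor_grip's own z axis and vertical below 0.1 rad); the robot touches nothing.
It fails at once if the socket is pressed or pushed with more than 40 N in all (sum of its contact forces) (contact force between socket and anything else above 40 N).
It fails at once if the vial0 is moved more than 20 mm or tipped (distance of vial0 from where it was at the start of the episode above 0.02 m or angle between vial0's own z axis and vertical above 0.3 rad).
It fails at once if the vial1 is moved more than 20 mm or tipped (distance of vial1 from where it was at the start of the episode above 0.02 m or angle between vial1's own z axis and vertical above 0.3 rad).
It fails at once if the beaker is moved more than 20 mm or tipped (distance of beaker from where it was at the start of the episode above 0.02 m or angle between beaker's own z axis and vertical above 0.3 rad).
It also fails if it takes over 72 s, if anything falls off the work surface, if the arm or the gripper's body presses on something with over 40 N, if the wrist force passes 120 N, or if a joint passes its speed limit or range.

## Working session

There is one attempt and no reset: what is moved stays moved. The work goes in short steps, Python scripts to look and compute and a tool call to move; the robot and the scene stay as the last step left them, time stands still between calls to the robot, and variables do not carry over. Pictures are saved under pics/ and viewed, at most 10 in all, crops included, and the job is handed in when it is done.

Besides the shell and the picture viewer there is one more tool, called after "Emit:" as name(argument=value, ...) on one line, values as JSON. play_rows: Moves the arm, as the interface text tells. Its arguments: {"type":"object","properties":{"deltas":{"type":"array"}},"required":["deltas"]}

```bash
ls; mkdir -p pics; cat > h.py <<'E'
import numpy as np, cv2
from cell import *
def save(name,fn):
    im=get_image(name); cv2.imwrite(fn,im[:,:,::-1]); return im
def ray(info,px):
    K=np.array([[info['fx'],0,info['cx']],[0,info['fy'],info['cy']],[0,0,1.]])
    p=cv2.undistortPoints(np.array([[px]],float),K,np.array(info['distortion'],float))[0,0]
    T=np.array(info['T']); return T[:3,3],T[:3,:3]@np.array([p[0],p[1],1])
def onz(info,px,z):
    o,d=ray(info,px); return o+d*(z-o[2])/d[2]
def proj(info,P):
    K=np.array([[info['fx'],0,info['cx']],[0,info['fy'],info['cy']],[0,0,1.]])
    T=np.linalg.inv(np.array(info['T'])); r=cv2.Rodrigues(T[:3,:3])[0]
    return cv2.projectPoints(np.atleast_2d(np.array(P,float)),r,T[:3,3],K,np.array(info['distortion'],float))[0][:,0]
E
python3 - <<'E'
from h import *
print(read_state())
for n in("scene","top"):
    save(n,f"pics/{n}0.png"); print(n,camera_info(n))
E
```

```text
pics
{'clock': 0.0, 'qpos': array([-1.34084432,  0.62930128,  0.03844182,  1.51837374, -0.02699539,
        0.99632834, -0.02000303]), 'qd': array([-0.00057842,  0.0004188 ,  0.00037559,  0.00115515,  0.00059589,
       -0.00039758,  0.00190391]), 'tau': array([-3.85134890e-04, -5.63408625e+01,  1.22638173e+00, -1.93450338e+01,
        1.10350846e-02,  1.03152005e-02, -4.90215569e-06]), 'eef_pos': array([189.21723121, 621.11109692, 192.3164024 ]), 'tool_rot': array([-3.13970010e+00,  2.67894235e-05,  2.84584013e+00]), 'force': array([-0.0848477 , -0.48133119,  0.59394173]), 'torque': array([0.00533607, 0.00146325, 0.03234674]), 'gripper_force': 0.0, 'width': 85.08413066051799}
scene {'fx': 504.68475040912756, 'fy': 504.68475040912756, 'cx': 320.21556102916475, 'cy': 203.01497423493512, 'distortion': array([-0.1002955,  0.       ,  0.       ,  0.       ,  0.       ]), 'T': array([[ 8.87321762e-01,  2.70909616e-01, -3.73186374e-01,
         9.22867292e+02],
       [ 4.61146095e-01, -5.17596474e-01,  7.20720590e-01,
        -6.90670044e+02],
       [ 2.09018684e-03, -8.11604503e-01, -5.84203527e-01,
         6.88891904e+02],
       [ 0.00000000e+00,  0.00000000e+00,  0.00000000e+00,
         1.00000000e+00]])}
top {'fx': 377.9554906171798, 'fy': 377.9554906171798, 'cx': 313.5375916670273, 'cy': 200.1906747154121, 'distortion': array([-0.01319966,  0.        ,  0.        ,  0.        ,  0.        ]), 'T': array([[-5.79559360e-03, -9.97979442e-01,  6.32727805e-02,
         4.70415761e+02],
       [-9.99744269e-01,  7.16571154e-03,  2.14487384e-02,
         6.34402009e+01],
       [-2.18587944e-02, -6.31322916e-02, -9.97765758e-01,
         8.34743814e+02],
       [ 0.00000000e+00,  0.00000000e+00,  0.00000000e+00,
         1.00000000e+00]])}
```

View pics/scene0.png

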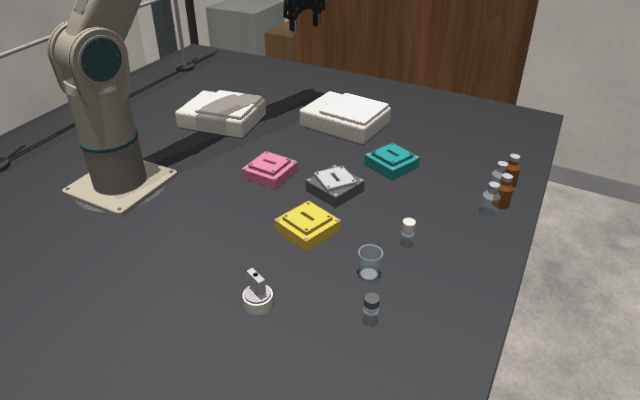

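View pics/top0.png

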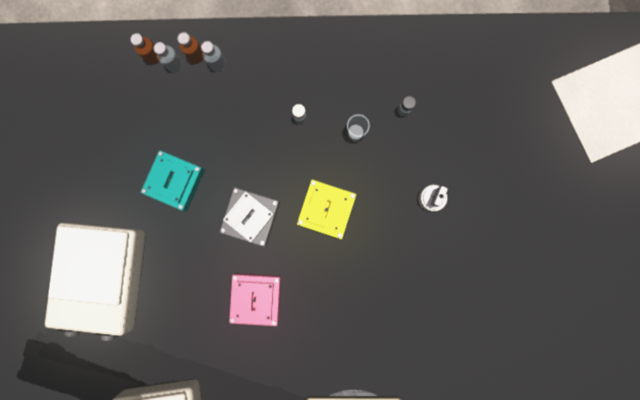

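The scene shows the grey socket with the aluminium plate at top px (249,216). The anchor and its white collar are at (434,197), the beaker at (357,128), and the vials at (299,113) and (407,105). Next I'll enlarge the socket and anchor.

```bash
python3 - <<'E'
from h import *
im=cv2.imread("pics/top0.png")
a=cv2.resize(im[180:250,214:284],(400,400),interpolation=cv2.INTER_CUBIC)
b=cv2.resize(im[170:220,405:455],(400,400),interpolation=cv2.INTER_CUBIC)
cv2.imwrite("pics/crop0.png",np.hstack([a,b]))
i=camera_info("top")
print(onz(i,(249,216),40),onz(i,(434,197),26),onz(i,(299,113),60),onz(i,(358,126),60),onz(i,(408,103),60))
E
```

```text
[488.3585637  216.96221753  40.        ] [ 526.67730265 -176.29837438   26.        ] [702.19353743 109.40056202  60.        ] [673.22973333 -13.13681442  60.        ] [ 720.73275489 -117.64339062   60.        ]
```

View pics/crop0.png

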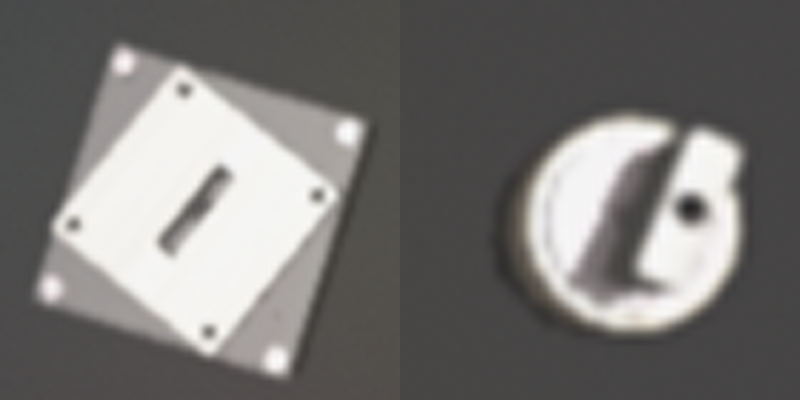

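```bash
python3 - <<'E'
from h import *
i=camera_info("top")
S=lambda u,v:(214+u/400*70-.5+.0875,180+v/400*70-.5+.0875)
A=lambda u,v:(405+(u-400)/8-.44,170+v/8-.44)
def ang(p,q): d=(q-p)[:2]; return np.linalg.norm(d),np.arctan2(d[1],d[0])
P=[onz(i,S(*c),40) for c in((182,65),(340,192),(210,355),(52,228))]
print("plate c",np.mean(P,0),[ang(P[k],P[(k+1)%4]) for k in range(4)])
H=[onz(i,S(*c),30) for c in((118,45),(368,120),(288,378),(36,300))]
print("hous c",np.mean(H,0),[ang(H[k],H[(k+1)%4]) for k in range(4)])
a,b=onz(i,S(226,168),40),onz(i,S(165,253),40); print("slot",(a+b)/2,ang(a,b))
print("wing c",onz(i,A(691,208),74),"collar",onz(i,A(633,223),26))
a,b=onz(i,A(690,130),74),onz(i,A(635,270),74);print(ang(a,b))
# wrist camera relative to TCP
from scipy.spatial.transform import Rotation as R
s=read_state(); Rt=R.from_euler('xyz',s['tool_rot']).as_matrix(); T=np.array(camera_info('wrist')['T'])
print("cam in tool",Rt.T@(T[:3,3]-s['eef_pos']),Rt.T@T[:3,:3],camera_info('wrist'))
E
```

```text
plate c [487.77150716 219.37168824  40.        ] [(np.float64(75.6067578029402), np.float64(-2.249774296997769)), (np.float64(76.50052097256653), np.float64(2.4648765847529175)), (np.float64(75.37230413306558), np.float64(0.8975104984647967)), (np.float64(76.9304385036229), np.float64(-0.6736652080253633))]
hous c [487.77095434 218.92599642  30.        ] [(np.float64(98.64763855977507), np.float64(-1.8685946134031421)), (np.float64(100.43725685426331), np.float64(2.8401224347299845)), (np.float64(99.07342880391808), np.float64(1.2697325279235325)), (np.float64(100.1162038777259), np.float64(-0.3057297529952918))]
slot [487.49050043 219.49421701  40.        ] (np.float64(38.48895186264252), np.float64(2.5177887777096037))
wing c [ 526.13402979 -176.00822175   74.        ] collar [ 525.75188502 -175.60494826   26.        ]
(np.float64(38.074040814446924), np.float64(2.7457744006881293))
cam in tool [  86.12036461   -0.8508438  -181.08951384] [[ 7.19280460e-04 -9.44958276e-01 -3.27190066e-01]
 [ 9.99998838e-01  1.11950295e-03 -1.03488458e-03]
 [ 1.34421299e-03 -3.27188941e-01  9.44957983e-01]] {'fx': 338.253173729938, 'fy': 338.253173729938, 'cx': 320.38381028854366, 'cy': 196.94181503505624, 'distortion': array([-0.06163593,  0.        ,  0.        ,  0.        ,  0.        ]), 'T': array([[ 2.90789884e-01,  9.04397710e-01,  3.12259548e-01,
         1.06727953e+02],
       [ 9.56782146e-01, -2.73833342e-01, -9.78939532e-02,
         6.45767235e+02],
       [-3.02799148e-03,  3.27230932e-01, -9.44939548e-01,
         3.73480038e+02],
       [ 0.00000000e+00,  0.00000000e+00,  0.00000000e+00,
         1.00000000e+00]])}
```

```bash
cat >> h.py <<'E'
from scipy.spatial.transform import Rotation as R
def delta(p,yaw):
    s=read_state(); Rt=R.from_euler('xyz',s['tool_rot'])
    d=Rt.inv().apply(np.array(p)-s['eef_pos']); r=(Rt.inv()*R.from_euler('xyz',[np.pi,0,yaw])).as_rotvec()
    print("d",d.round(2),"r",r.round(4),"| t",round(s['clock'],2),"pos",s['eef_pos'].round(2),"rot",s['tool_rot'].round(4),"F",s['force'].round(2),"T",s['torque'].round(3),"w",round(s['width'],1),"q",s['qpos'].round(2))
E
python3 -c "
from h import *
delta((487.7,219.2,110),2.466)"
```

```text
d [-402.63 -297.41   82.91] r [-0.0017  0.0004  0.3798] | t 0.1 pos [189.28 621.18 192.39] rot [-3.1399  0.      2.8458] F [-0.01 -0.83  0.25] T [-0.007 -0.019  0.006] w 85.5 q [-1.34  0.63  0.04  1.52 -0.03  1.   -0.02]
```

Emit:
play_rows(deltas=[-60, -44, 0, 0, 0, 0.1, 1, -120, -88, 10, 0, 0, 0.2, 1, -180, -132, 20, 0, 0, 0.3, 1, -240, -176, 40, 0, 0, 0.38, 1, -300, -220, 60, 0, 0, 0.38, 1, -360, -264, 83, 0, 0, 0.38, 1, -402.6, -297.4, 83, 0, 0, 0.38, 1, -402.6, -297.4, 83, 0, 0, 0.38, 1, -402.6, -297.4, 83, 0, 0, 0.38, 1, -402.6, -297.4, 83, 0, 0, 0.38, 1])

```text
clock: 1.35
eef_pos: [487.8, 219.5, 109.8]
tool_rot: [-3.141, -0.001, 2.464]
force: [-0.1, 1.1, -0.5]
width: 85.2
gripper_force: 0.0
```

```bash
python3 - <<'E'
from h import *
delta((487.7,219.2,110),2.466)
i=camera_info("wrist"); im=save("wrist","pics/w1.png")
np.save("w1T.npy",np.array(i['T']))
from math import *
c=np.array([487.7,219.2,40]);u=np.array([cos(2.466),sin(2.466),0]);v=np.array([-u[1],u[0],0])
print(proj(i,[c,c+19.5*u,c-19.5*u]))
p=proj(i,[c])[0].astype(int); x,y=p-[75,60]; print(x,y)
cv2.imwrite("pics/w1c.png",cv2.resize(im[max(y,0):y+120,x:x+150,::-1],None,fx=5,fy=5,interpolation=cv2.INTER_CUBIC))
delta((526,-176,142),2.746)
E
```

```text
d [-0.12 -0.23 -0.16] r [-0.0007 -0.0007 -0.002 ] | t 1.35 pos [487.75 219.45 109.84] rot [-3.1409e+00 -7.0000e-04  2.4640e+00] F [-0.09  1.12 -0.47] T [ 0.03   0.023 -0.004] w 85.2 q [-0.54  0.58  0.1   1.92 -0.09  0.64  0.51]
[[322.25939104 195.52812992]
 [322.27416678 171.42003255]
 [322.24421374 218.50738361]]
247 135
d [-278.42 -285.63  -32.29] r [ 1.000e-04 -1.200e-03 -2.794e-01] | t 1.4 pos [487.08 221.   110.02] rot [-3.1415e+00 -1.2000e-03  2.4666e+00] F [-1.13  0.39  0.33] T [ 0.03  -0.011 -0.013] w 85.1 q [-0.55  0.58  0.1   1.92 -0.09  0.64  0.51]
```

View pics/w1c.png

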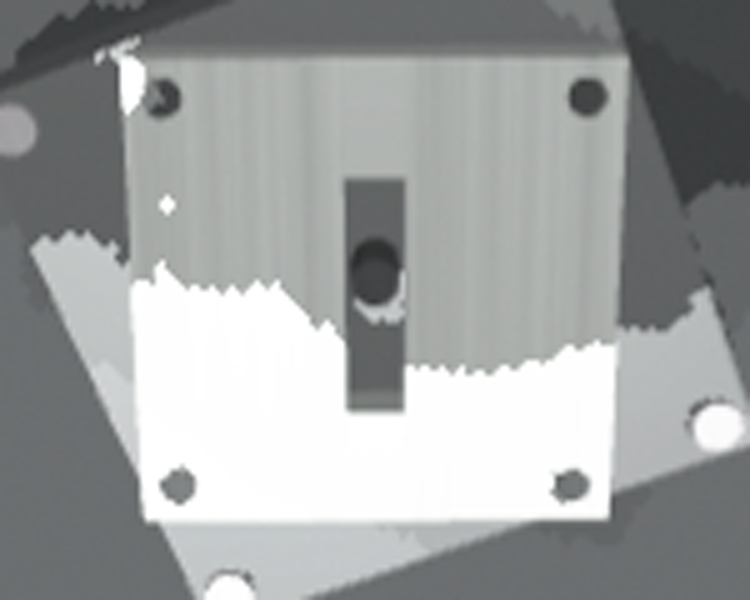

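The slot spans crop x 345–405 and y 178–411, which is full-image px (321.6, 170.2–216.8). That puts it about 1 mm along tool x from my prediction, and its heading matches the tool. I'll check how noisy the readings are, then move to the anchor.

```bash
python3 - <<'E'
from h import *
for k in range(6):
    s=read_state(); i=camera_info("wrist"); im=get_image("wrist")
    a,b=[onz(i,(321.6,y),40) for y in(170.2,216.8)]
    print(s['eef_pos'].round(2),s['tool_rot'].round(4),np.array(i['T'])[:3,3].round(2),((a+b)/2).round(2),np.linalg.norm(a-b).round(2))
    row=im[200:212,300:345].mean((0,2)); print(np.argwhere(row<120).ravel()+300, end=' ')
    col=im[155:230,321].mean(1); print(np.argwhere(col<135).ravel()[[0,-1]]+155)
E
```

```text
[487.08 221.   110.02] [-3.1415e+00 -1.2000e-03  2.4666e+00] [419.47 273.26 291.23] [485.81 221.11  40.  ] 38.5
[315 316 317 318 319 320 321 322 323 324 325] [173 218]
[486.79 221.81 110.17] [ 3.1413e+00 -1.3000e-03  2.4683e+00] [419.07 273.89 291.39] [485.56 221.9   40.  ] 38.53
[315 316 317 318 319 320 321 322 323 324 325] [174 219]
[486.73 222.06 110.29] [ 3.1412e+00 -1.2000e-03  2.4689e+00] [418.93 274.12 291.48] [485.55 222.16  40.  ] 38.54
[315 316 317 318 319 320 321 322 323 324] [174 219]
[486.8  222.04 110.34] [ 3.1411e+00 -9.0000e-04  2.4692e+00] [418.95 274.1  291.52] [485.66 222.11  40.  ] 38.56
[315 316 317 318 319 320 321 322 323 324] [174 219]
[486.95 221.83 110.37] [ 3.1411e+00 -7.0000e-04  2.4690e+00] [419.07 273.93 291.53] [485.82 221.89  40.  ] 38.56
[315 316 317 318 319 320 321 322 323 324] [173 218]
[487.11 221.53 110.4 ] [ 3.1411e+00 -4.0000e-04  2.4685e+00] [419.22 273.71 291.52] [486.   221.59  40.  ] 38.57
[315 316 317 318 319 320 321 322 323 324 325] [173 218]
```

Emit:
play_rows(deltas=[0, 0, 0, 0, 0, 0, 1, 0, 0, 0, 0, 0, 0, 1, 0, 0, 0, 0, 0, 0, 1, 0, 0, 0, 0, 0, 0, 1, 0, 0, 0, 0, 0, 0, 1, 0, 0, 0, 0, 0, 0, 1, 0, 0, 0, 0, 0, 0, 1, 0, 0, 0, 0, 0, 0, 1])

```text
clock: 2.7
eef_pos: [487.8, 219.9, 110.2]
tool_rot: [-3.142, -0.0, 2.466]
force: [0.1, -0.3, -0.2]
width: 85.2
gripper_force: 0.0
```

```bash
cat >> h.py <<'E'
def grad_edges(p,o):  # strongest falling then rising edge, subpixel
    g=np.gradient(cv2.GaussianBlur(p.astype(np.float32).reshape(1,-1),(0,0),0.8)[0])
    def sub(k): 
        a,b,c=abs(g[k-1:k+2]); return k+0.5*(a-c)/(a-2*b+c)
    return o+sub(1+np.argmin(g[1:-1])),o+sub(1+np.argmax(g[1:-1]))
E
python3 - <<'E'
from h import *
for k in range(4):
    s=read_state(); i=camera_info("wrist"); im=get_image("wrist").mean(2)
    l=[grad_edges(im[y:y+2,306:336].mean(0),306) for y in(176,180,204,208,212)]
    c=grad_edges(im[158:230,317:325].mean(1),158)
    xs=np.mean(l,1); a=onz(i,(np.mean(xs),c[0]),40);b=onz(i,(np.mean(xs),c[1]),40)
    print(s['eef_pos'].round(2),s['tool_rot'].round(4),((a+b)/2).round(2),np.linalg.norm(a-b).round(2),xs.round(2),np.round(c,2),np.diff(l,axis=1).ravel().round(1))
delta((526,-176,142),2.746)
E
```

```text
[487.85 219.94 110.19] [-3.1416e+00 -1.0000e-04  2.4658e+00] [486.4  219.48  40.  ] 38.69 [320.9  320.79 321.01 320.77 320.88] [170.2  216.97] [12.4 12.1 11.6 11.2 11.4]
[487.86 219.96 110.2 ] [-3.1416e+00 -1.0000e-04  2.4658e+00] [486.4  219.48  40.  ] 38.69 [320.9  320.79 321.01 320.76 320.88] [170.2  216.97] [12.4 12.1 11.6 11.2 11.4]
[487.85 219.98 110.2 ] [ 3.1416 -0.      2.4658] [486.39 219.48  40.  ] 38.69 [320.88 320.79 321.01 320.76 320.88] [170.2  216.97] [12.3 12.1 11.6 11.1 11.4]
[487.88 219.95 110.21] [ 3.1416 -0.      2.4657] [486.39 219.48  40.  ] 38.69 [320.87 320.79 321.01 320.76 320.87] [170.2  216.97] [12.3 12.1 11.6 11.1 11.4]
d [-277.46 -285.05  -31.82] r [ 0.000e+00 -1.000e-04 -2.803e-01] | t 2.9 pos [487.87 219.96 110.19] rot [ 3.1416e+00 -1.0000e-04  2.4657e+00] F [0.12 0.61 0.11] T [ 0.004 -0.038  0.002] w 85.5 q [-0.54  0.58  0.1   1.92 -0.09  0.64  0.51]
```

Emit:
play_rows(deltas=[-45, -45, -34, 0, 0, -0.1, 1, -90, -92, -34, 0, 0, -0.2, 1, -135, -139, -34, 0, 0, -0.28, 1, -180, -185, -34, 0, 0, -0.28, 1, -220, -226, -34, 0, 0, -0.28, 1, -255, -262, -34, 0, 0, -0.28, 1, -270, -278, -34, 0, 0, -0.28, 1, -277.5, -285, -34, 0, 0, -0.28, 1, -277.5, -285, -34, 0, 0, -0.28, 1, -277.5, -285, -34, 0, 0, -0.28, 1])

```text
clock: 4.15
eef_pos: [526.3, -173.9, 144.2]
tool_rot: [3.141, -0.001, 2.748]
force: [-0.3, -0.5, 0.0]
width: 85.4
gripper_force: 0.0
```

Emit:
play_rows(deltas=[0, 0, 0, 0, 0, 0, 1, 0, 0, 0, 0, 0, 0, 1, 0, 0, 0, 0, 0, 0, 1, 0, 0, 0, 0, 0, 0, 1, 0, 0, 0, 0, 0, 0, 1, 0, 0, 0, 0, 0, 0, 1, 0, 0, 0, 0, 0, 0, 1, 0, 0, 0, 0, 0, 0, 1])

```text
clock: 5.15
eef_pos: [526.1, -176.0, 144.2]
tool_rot: [3.142, -0.0, 2.746]
force: [1.4, -0.2, 0.0]
width: 85.6
gripper_force: 0.0
```

```bash
python3 - <<'E'
from h import *
delta((526,-176,144),2.746)
i=camera_info("wrist"); im=save("wrist","pics/w2.png"); np.save("w2i.npy",i,allow_pickle=True)
p=proj(i,[[526,-176,74]])[0]; x,y=(p-[50,40]).astype(int); print(p,x,y)
cv2.imwrite("pics/w2c.png",cv2.resize(im[y:y+80,x:x+100,::-1],None,fx=7,fy=7,interpolation=cv2.INTER_CUBIC))
E
```

```text
d [ 0.07 -0.02  0.17] r [ 0.     -0.0001 -0.0003] | t 5.15 pos [ 526.08 -176.01  144.17] rot [ 3.1416e+00 -1.0000e-04  2.7457e+00] F [ 1.36 -0.18  0.02] T [-0.036  0.001  0.013] w 85.6 q [ 0.27  0.55  0.    1.84 -0.    0.75  1.45]
[321.99807124 195.60938702] 271 155
```

View pics/w2c.png

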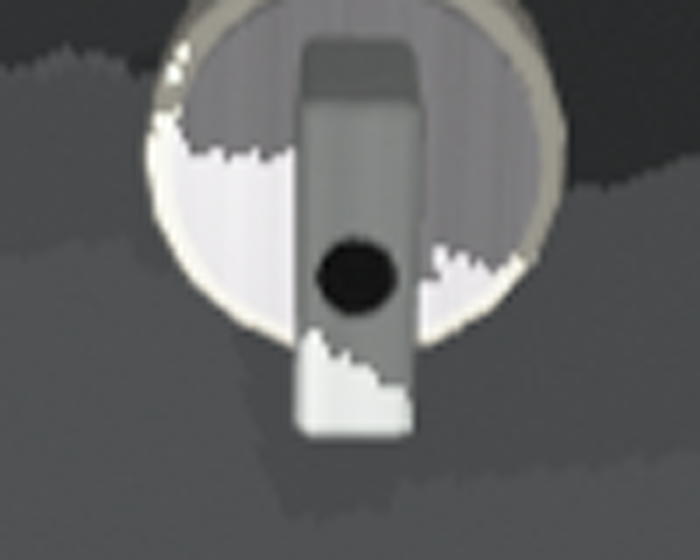

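Wing top face in the crop: sides at x≈302–419 at the top and 296–412 at the bottom, ends at y=100 and y=437. It is turned about +0.02 rad in tool terms.

```bash
python3 - <<'E'
from h import *
i=camera_info("wrist")
q=lambda u,v:onz(i,(271+u/7-.43,155+v/7-.43),74)
a,b=q(360.5,100),q(354,437); c=(a+b)/2; d=a-b
yaw=np.arctan2(d[1],d[0]); print(c,np.linalg.norm(d),yaw, q(357,277))
delta((c[0],c[1],41),yaw)
E
```

```text
[ 524.27906849 -175.62095986   74.        ] 39.771257710172364 2.729359499099418 [ 524.75006144 -175.83774179   74.        ]
d [  1.81  -0.34 103.18] r [ 0.     -0.      0.0163] | t 5.2 pos [ 526.08 -176.01  144.18] rot [ 3.1416 -0.      2.7457] F [-0.19  0.21 -0.  ] T [-0.002 -0.02   0.031] w 85.2 q [ 0.27  0.55  0.    1.84 -0.    0.75  1.45]
```

Emit:
play_rows(deltas=[1.8, -0.3, 30, 0, 0, 0.016, 1, 1.8, -0.3, 60, 0, 0, 0.016, 1, 1.8, -0.3, 85, 0, 0, 0.016, 1, 1.8, -0.3, 97, 0, 0, 0.016, 1, 1.8, -0.3, 103, 0, 0, 0.016, 1, 1.8, -0.3, 103, 0, 0, 0.016, 1, 1.8, -0.3, 103, 0, 0, 0.016, 1, 1.8, -0.3, 103, 0, 0, 0.016, 1, 1.8, -0.3, 103, 0, 0, 0.016, 1, 1.8, -0.3, 103, 0, 0, 0.016, 1])

```text
clock: 6.45
eef_pos: [524.4, -175.6, 41.4]
tool_rot: [3.142, 0.0, 2.73]
force: [-0.6, -0.3, -0.1]
width: 85.3
gripper_force: 0.0
```

Emit:
play_rows(deltas=[0, 0, 0, 0, 0, 0, 0.5, 0, 0, 0, 0, 0, 0, 0.35, 0, 0, 0, 0, 0, 0, 0.25, 0, 0, 0, 0, 0, 0, 0.15, 0, 0, 0, 0, 0, 0, 0, 0, 0, 0, 0, 0, 0, 0, 0, 0, 0, 0, 0, 0, 0, 0, 0, 0, 0, 0, 0, 0])

```text
clock: 7.45
eef_pos: [524.3, -175.6, 41.2]
tool_rot: [-3.142, -0.0, 2.73]
force: [0.1, -0.3, 0.6]
width: 0.0
gripper_force: 0.0
```

```bash
python3 -c "
from h import *
delta((486.4,219.5,100),2.466)"
```

```text
d [192.87 346.89 -58.81] r [-0.000e+00 -1.000e-04  2.638e-01] | t 7.45 pos [ 524.29 -175.59   41.18] rot [-3.1416e+00 -1.0000e-04  2.7298e+00] F [ 0.08 -0.29  0.56] T [ 0.018 -0.006  0.   ] w 0.0 q [ 0.27  0.71  0.    1.92 -0.    0.52  1.43]
```

The fingers shut to a width of 0, so they missed the wing. I need to look.

```bash
python3 - <<'E'
from h import *
w=save("wrist","pics/w3.png"); s=save("scene","pics/s3.png")
a=cv2.resize(w[90:350,190:450,::-1],(400,400)); b=cv2.resize(s[200:340,180:320,::-1],(400,400),interpolation=cv2.INTER_CUBIC)
cv2.imwrite("pics/c3.png",np.hstack([a,b]))
print(read_state()['width'])
E
```

```text
0.3787737454447085
```

View pics/c3.png

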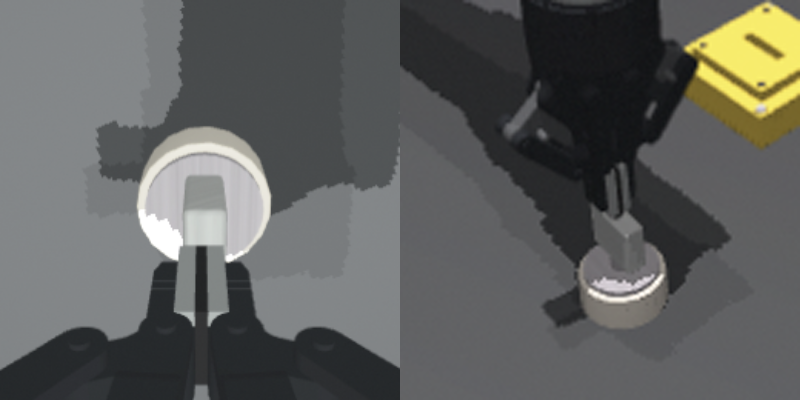

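```bash
python3 - <<'E'
from h import *
s=read_state();Rt=R.from_euler('xyz',s['tool_rot']);p=s['eef_pos']
pts=[p-[0,0,0]]+[p+[0,0,k] for k in(19,33,50)]
print('scene crop',((proj(camera_info('scene'),pts)-[180,200])*400/140).round(0).tolist())
print('wrist crop',((proj(camera_info('wrist'),pts)-[190,90])*400/260).round(0).tolist())
c=np.array([524.3,-175.6,74]);u=np.array([-.917,.4,0])*20
for n,o,k in(('scene',[180,200],400/140),('wrist',[190,90],400/260)):
    print(n,'wing ends',((proj(camera_info(n),[c+u,c-u,c+u-[0,0,34],c-u-[0,0,34]])-o)*k).round(0).tolist())
E
```

```text
scene crop [[213.0, 250.0], [211.0, 228.0], [209.0, 212.0], [207.0, 191.0]]
wrist crop [[204.0, 222.0], [204.0, 245.0], [204.0, 266.0], [205.0, 295.0]]
scene wing ends [[191.0, 194.0], [227.0, 230.0], [196.0, 234.0], [231.0, 270.0]]
wrist wing ends [[204.0, 209.0], [204.0, 317.0], [204.0, 172.0], [204.0, 266.0]]
```

```bash
python3 - <<'E'
from h import *
w=cv2.imread("pics/w3.png"); s=cv2.imread("pics/s3.png")
a=cv2.resize(w[170:270,270:370],(400,400),interpolation=cv2.INTER_CUBIC); b=cv2.resize(s[250:320,222:292],(400,400),interpolation=cv2.INTER_CUBIC)
cv2.imwrite("pics/c4.png",np.hstack([a,b]))
E
```

```text
(no output)
```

View pics/c4.png

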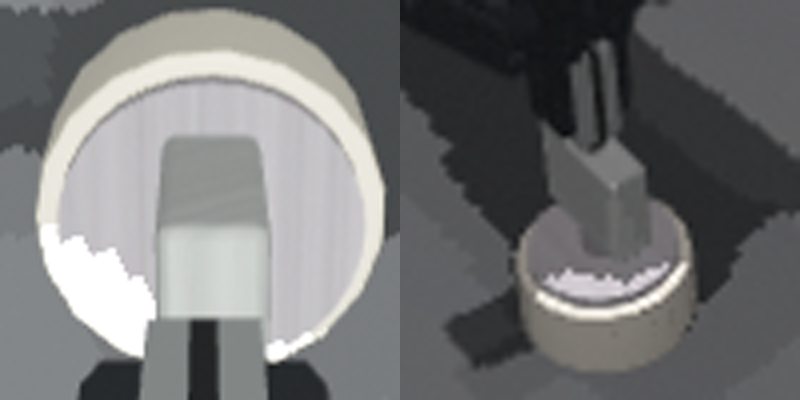

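```bash
python3 - <<'E'
from h import *
p=np.array([189.3,621.1,192.3]); i=camera_info('scene')
y=np.array([np.sin(2.846),-np.cos(2.846),0])
for z in(0,13,33,48): print(z,proj(i,[p+[0,0,z]+45*y,p+[0,0,z]-45*y]).round(1).tolist())
im=cv2.imread("pics/scene0.png"); w=cv2.imread("pics/w2.png")
a=cv2.resize(im[0:40,270:340],(420,240),interpolation=cv2.INTER_CUBIC)
cv2.imwrite("pics/c5.png",np.hstack([a,cv2.resize(w,(384,240))]))
E
```

```text
0 [[315.2, 42.5], [293.8, 49.4]]
13 [[315.1, 38.4], [293.6, 45.1]]
33 [[315.1, 31.9], [293.5, 38.5]]
48 [[315.1, 27.0], [293.3, 33.4]]
```

View pics/c5.png

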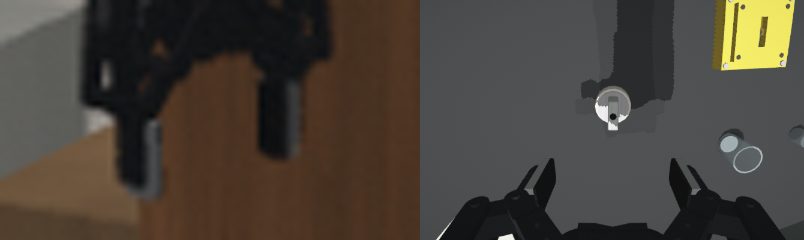

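The projections show the real fingertips sit about 35 mm behind the reported TCP, both at the start and now. The anchor itself is undisturbed. I'll open, go about 34 mm lower, and regrip.

Emit:
play_rows(deltas=[0, 0, -10, 0, 0, 0, 1, 0, 0, -10, 0, 0, 0, 1, 0, 0, -10, 0, 0, 0, 1, 0, 0, -10, 0, 0, 0, 1, 0, 0, -10, 0, 0, 0, 1, 0, 0, -10, 0, 0, 0, 1, 0, 0, -10, 0, 0, 0, 1, 0, 0, -10, 0, 0, 0, 1])

```text
clock: 8.55
eef_pos: [524.3, -175.6, 51.2]
tool_rot: [3.142, -0.0, 2.73]
force: [-0.1, 0.2, 0.1]
width: 85.6
gripper_force: 0.0
```

Emit:
play_rows(deltas=[0, 0, 12, 0, 0, 0, 1, 0, 0, 24, 0, 0, 0, 1, 0, 0, 34, 0, 0, 0, 1, 0, 0, 40, 0, 0, 0, 1, 0, 0, 44, 0, 0, 0, 1, 0, 0, 44, 0, 0, 0, 1, 0, 0, 44, 0, 0, 0, 1, 0, 0, 44, 0, 0, 0, 1])

```text
clock: 9.55
eef_pos: [524.6, -175.7, 7.5]
tool_rot: [3.142, 0.001, 2.73]
force: [-0.3, 1.2, 0.2]
width: 85.7
gripper_force: 0.0
```

Emit:
play_rows(deltas=[0, 0, 0, 0, 0, 0, 0.5, 0, 0, 0, 0, 0, 0, 0.35, 0, 0, 0, 0, 0, 0, 0.25, 0, 0, 0, 0, 0, 0, 0.2, 0, 0, 0, 0, 0, 0, 0.15, 0, 0, 0, 0, 0, 0, 0.1, 0, 0, 0, 0, 0, 0, 0, 0, 0, 0, 0, 0, 0, 0, 0, 0, 0, 0, 0, 0, 0])

```text
clock: 10.68
eef_pos: [524.4, -175.5, 7.3]
tool_rot: [3.141, 0.0, 2.73]
force: [-0.8, 1.7, 4.2]
width: 13.3
gripper_force: 58.8
```

```bash
python3 - <<'E'
from h import *
delta((486.4,219.5,90),2.466)
w=save("wrist","pics/w6.png"); s=save("scene","pics/s6.png")
a=cv2.resize(w[170:270,270:370,::-1],(400,400),interpolation=cv2.INTER_CUBIC); b=cv2.resize(s[250:320,222:292,::-1],(400,400),interpolation=cv2.INTER_CUBIC)
cv2.imwrite("pics/c6.png",np.hstack([a,b]))
E
```

```text
d [192.93 346.77 -82.65] r [2.000e-04 1.000e-04 2.638e-01] | t 10.68 pos [ 524.43 -175.5     7.33] rot [3.1415e+00 1.0000e-04 2.7298e+00] F [-0.82  1.69  4.2 ] T [ 0.125  0.01  -0.   ] w 13.3 q [ 0.27  0.76  0.    1.93 -0.    0.45  1.43]
```

View pics/c6.png

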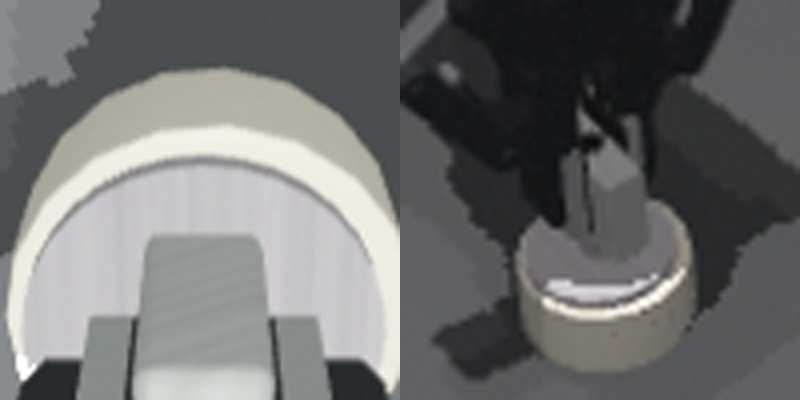

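The wing is gripped: width 13.3 mm, 59 N, with the pads on both sides. Next I lift it out and carry it to the socket.

Emit:
play_rows(deltas=[0, 0, -8, 0, 0, 0, 0, 0, 0, -20, 0, 0, 0, 0, 0, 0, -35, 0, 0, 0, 0, 0, 0, -55, 0, 0, 0, 0, 0, 0, -75, 0, 0, 0, 0, 0, 0, -83, 0, 0, 0, 0, 20, 35, -83, 0, 0, 0.05, 0, 50, 85, -83, 0, 0, 0.12, 0, 80, 140, -83, 0, 0, 0.2, 0, 110, 195, -83, 0, 0, 0.264, 0])

```text
clock: 12.02
eef_pos: [501.3, 48.6, 90.3]
tool_rot: [3.141, 0.0, 2.463]
force: [0.9, -0.0, -1.8]
width: 13.0
gripper_force: 58.6
```

```bash
python3 -c "
from h import *
delta((486.4,219.5,90),2.466)"
```

```text
d [118.92 123.67   0.37] r [ 0.0003  0.0002 -0.0032] | t 12.03 pos [501.32  48.58  90.35] rot [3.1413e+00 1.0000e-04 2.4628e+00] F [ 0.89 -0.01 -1.84] T [ 0.083 -0.134 -0.007] w 13.0 q [-0.23  0.58  0.12  2.02 -0.13  0.55  0.87]
```

Emit:
play_rows(deltas=[30, 31, 0, 0, 0, 0, 0, 60, 62, 0, 0, 0, 0, 0, 85, 88, 0, 0, 0, 0, 0, 105, 109, 0, 0, 0, 0, 0, 115, 120, 0, 0, 0, 0, 0, 119.7, 124.9, 0, 0, 0, 0, 0, 119.7, 124.9, 10, 0, 0, 0, 0, 119.7, 124.9, 20, 0, 0, 0, 0, 119.7, 124.9, 25, 0, 0, 0, 0, 119.7, 124.9, 25, 0, 0, 0, 0])

```text
clock: 13.28
eef_pos: [486.0, 218.3, 64.5]
tool_rot: [-3.14, -0.001, 2.465]
force: [0.3, 0.4, -1.2]
width: 12.9
gripper_force: 58.6
```

Emit:
play_rows(deltas=[0, 0, 0, 0, 0, 0, 0, 0, 0, 0, 0, 0, 0, 0, 0, 0, 0, 0, 0, 0, 0, 0, 0, 0, 0, 0, 0, 0, 0, 0, 0, 0, 0, 0, 0, 0, 0, 0, 0, 0, 0, 0, 0, 0, 0, 0, 0, 0, 0])

```text
clock: 14.15
eef_pos: [486.3, 219.2, 65.2]
tool_rot: [3.142, -0.0, 2.466]
force: [0.3, 0.6, -1.2]
width: 13.1
gripper_force: 58.6
```

```bash
python3 - <<'E'
from h import *
delta((486.4,219.5,48),2.466)
w=save("wrist","pics/w7.png"); s=save("scene","pics/s7.png"); t=save("top","pics/t7.png")
# foot bottom and wing-top predictions
tcp=read_state()['eef_pos']
i=camera_info('scene');print(proj(i,[tcp+[0,0,-3.3],[486.4,219.5,40],[487.7,219.3,40]]))
a=cv2.resize(w[170:270,270:370,::-1],(400,400),interpolation=cv2.INTER_CUBIC); b=cv2.resize(s[140:210,300:370,::-1],(400,400),interpolation=cv2.INTER_CUBIC)
cv2.imwrite("pics/c7.png",np.hstack([a,b]))
E
```

```text
d [ 0.15  0.29 17.19] r [ 0.     -0.     -0.0002] | t 14.15 pos [486.34 219.17  65.19] rot [ 3.1416 -0.      2.4658] F [ 0.31  0.61 -1.21] T [-0.011 -0.002  0.044] w 13.1 q [-0.57  0.65  0.14  1.96 -0.17  0.54  0.58]
[[333.37044324 168.82539524]
 [333.30402954 176.6088739 ]
 [333.75808795 176.78704188]]
```

View pics/c7.png

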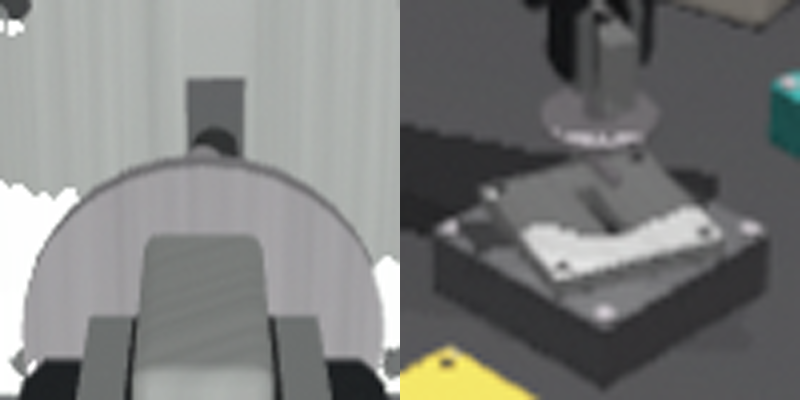

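All ten views are used, so the rest is numeric. I'll measure the column positions of the slot, the wing and the flange in this last picture.

```bash
python3 - <<'E'
from h import *
im=cv2.imread("pics/w7.png").astype(np.float32).mean(2)
s=read_state();Rt=R.from_euler('xyz',s['tool_rot']);p=s['eef_pos'];i=camera_info('wrist')
ty=Rt.apply([0,1,0]);tx=Rt.apply([1,0,0])
def loc(px,z): d=onz(i,px,z)-p; return round(d@tx,2),round(d@ty,2)
for y in(192,195,198,201):
    e=grad_edges(im[y-1:y+2,308:342].mean(0),308); print('slot',y,np.round(e,2),[loc((c,y),40) for c in e])
col=im[180:215,318:329].mean(1); print('col',col.round(0).astype(int).tolist())
print('slot end y', [loc((324,yy),40) for yy in(189,189.5,190)])
for y in(215,225,235,245,255):
    r=im[y-1:y+2,268:370].mean(0); g=np.gradient(cv2.GaussianBlur(r.reshape(1,-1),(0,0),.8)[0])
    k=np.argsort(-abs(g))[:8]; print('row',y,sorted((int(q+268),int(g[q])) for q in k))
for y in range(204,212): print(y,im[y,310:336].astype(int).tolist())
E
```

```text
slot 192 [315.99 330.67] [(np.float64(17.49), np.float64(-4.44)), (np.float64(17.51), np.float64(4.99))]
slot 195 [315.98 330.57] [(np.float64(15.46), np.float64(-4.46)), (np.float64(15.47), np.float64(4.94))]
slot 198 [316.07 330.55] [(np.float64(13.41), np.float64(-4.4)), (np.float64(13.42), np.float64(4.95))]
slot 201 [316.18 330.53] [(np.float64(11.35), np.float64(-4.34)), (np.float64(11.36), np.float64(4.96))]
col [179, 179, 179, 179, 179, 179, 179, 178, 178, 144, 104, 100, 100, 100, 100, 99, 99, 100, 100, 99, 99, 95, 81, 63, 55, 52, 69, 90, 102, 111, 113, 130, 152, 160, 160]
slot end y [(np.float64(19.52), np.float64(0.69)), (np.float64(19.19), np.float64(0.7)), (np.float64(18.85), np.float64(0.7))]
row 215 [(268, 11), (269, 11), (271, -11), (275, -9), (295, -8), (296, -8), (345, 10), (346, 10)]
row 225 [(282, -7), (283, -23), (284, -37), (285, -30), (286, -7), (354, -9), (357, 11), (358, 8)]
row 235 [(277, -18), (278, -38), (279, -29), (305, -15), (335, 16), (363, 25), (364, 27), (365, 20)]
row 245 [(275, -33), (276, -33), (304, -16), (336, 16), (337, 14), (364, 23), (365, 30)
[... 440 characters left out ...]
, 55, 87, 108, 160, 174, 172, 168, 168]
207 [171, 173, 174, 174, 178, 175, 151, 107, 112, 125, 129, 128, 118, 102, 71, 52, 50, 49, 55, 81, 108, 161, 174, 171, 168, 169]
208 [171, 172, 174, 174, 170, 166, 139, 118, 125, 129, 127, 129, 126, 125, 105, 76, 68, 61, 53, 76, 108, 161, 174, 172, 168, 169]
209 [155, 144, 144, 144, 139, 136, 120, 116, 117, 118, 117, 118, 118, 118, 115, 103, 100, 97, 93, 99, 111, 145, 166, 172, 168, 168]
210 [124, 111, 112, 113, 113, 115, 114, 111, 111, 113, 113, 114, 114, 113, 113, 112, 113, 114, 114, 115, 115, 122, 138, 143, 149, 161]
211 [112, 113, 118, 119, 122, 129, 128, 126, 131, 134, 141, 135, 134, 133, 128, 126, 120, 121, 121, 122, 115, 114, 114, 115, 123, 135]
```

```bash
python3 - <<'E'
from h import *
s=read_state();Rt=R.from_euler('xyz',s['tool_rot']);p=s['eef_pos'];i=camera_info('wrist')
tx,ty=Rt.apply([1,0,0]),Rt.apply([0,1,0])
fz=p[2]-3.3+3.25
th=np.linspace(0,2*np.pi,60)
for ox in(-2,-1,0,1,2):
    P=[p*[1,1,0]+[0,0,fz]+tx*(ox+14.75+3.25*np.cos(t))-0.9*ty+[0,0,3.25*np.sin(t)] for t in th]
    q=proj(i,P); print('foot ox',ox,'top row',q[:,1].min().round(2),'col',q[:,0].mean().round(2))
for ox in(-2,0,2): # flange +x rim, top z
    f=p[2]+49.7-27; print('flange rim',ox,proj(i,[p*[1,1,0]+[0,0,f]+tx*(24+ox)-0.9*ty,p*[1,1,0]+[0,0,f]+tx*ox+(24-.9)*ty,p*[1,1,0]+[0,0,f]+tx*ox-(24+.9)*ty]).round(2).tolist())
E
```

```text
foot ox -2 top row 207.87 col 321.58
foot ox -1 top row 206.25 col 321.58
foot ox 0 top row 204.62 col 321.59
foot ox 1 top row 202.99 col 321.59
foot ox 2 top row 201.35 col 321.59
flange rim -2 [[321.72, 213.34], [367.0, 255.49], [276.24, 255.39]]
flange rim 0 [[321.73, 209.64], [367.18, 252.13], [276.08, 252.03]]
flange rim 2 [[321.74, 205.91], [367.37, 248.75], [275.91, 248.65]]
```

Emit:
play_rows(deltas=[0.4, 1.85, 5, 0, 0, 0, 0, 0.4, 1.85, 12, 0, 0, 0, 0, 0.4, 1.85, 17, 0, 0, 0, 0, 0.4, 1.85, 17, 0, 0, 0, 0, 0.4, 1.85, 17, 0, 0, 0, 0, 0.4, 1.85, 17, 0, 0, 0, 0])

```text
clock: 15.05
eef_pos: [487.3, 220.9, 48.4]
tool_rot: [3.141, 0.0, 2.466]
force: [-0.3, -1.0, -1.4]
width: 13.2
gripper_force: 58.6
```

```bash
python3 - <<'E'
from h import *
delta((486.4,219.5,48),2.466)
i=camera_info('wrist'); im=save("wrist","pics/w8.png").astype(np.float32).mean(2)
for y in range(178,212,2): print(y,im[y,306:338].astype(int).tolist())
E
```

```text
d [-0.16 -1.7   0.38] r [ 0.0004  0.0001 -0.0002] | t 15.05 pos [487.34 220.93  48.38] rot [3.1412e+00 1.0000e-04 2.4658e+00] F [-0.34 -1.01 -1.39] T [-0.032  0.016  0.03 ] w 13.2 q [-0.57  0.68  0.13  1.97 -0.17  0.5   0.59]
178 [175, 176, 178, 180, 182, 181, 180, 180, 180, 180, 180, 180, 180, 180, 180, 180, 180, 180, 180, 180, 179, 180, 180, 177, 177, 174, 170, 171, 172, 169, 170, 169]
180 [174, 176, 177, 180, 183, 181, 179, 180, 180, 180, 179, 180, 180, 180, 180, 180, 179, 180, 179, 180, 179, 179, 180, 177, 177, 174, 170, 171, 172, 170, 169, 169]
182 [174, 176, 178, 180, 182, 181, 178, 179, 179, 179, 179, 179, 179, 180, 179, 180, 179, 179, 179, 179, 179, 179, 180, 177, 176, 174, 170, 171, 170, 170, 169, 170]
184 [175, 176, 177, 180, 182, 180, 178, 178, 179, 179, 179, 179, 179, 179, 179, 178, 179, 179, 179, 179, 179, 179, 179, 178, 175, 173, 170, 171, 171, 169, 170, 170]
186 [174, 176, 177, 179, 181, 181, 178, 179, 178, 178, 179, 178, 178, 178, 179, 178, 178, 179, 179, 178, 179, 179, 178, 177, 175, 172, 170, 170, 171, 170, 170, 171]
188 [175, 176, 177, 179, 182, 181, 178, 178, 178,
[... 1190 characters left out ...]
99, 102, 129, 176, 175, 171, 169, 169, 169, 170, 169, 170]
204 [173, 174, 174, 176, 179, 179, 169, 101, 99, 100, 99, 99, 99, 100, 99, 99, 98, 99, 99, 99, 99, 101, 128, 176, 174, 171, 169, 169, 170, 170, 169, 170]
206 [173, 174, 174, 176, 179, 178, 170, 102, 98, 99, 99, 99, 101, 109, 111, 111, 106, 100, 99, 99, 98, 102, 128, 175, 174, 171, 169, 169, 169, 170, 169, 170]
208 [173, 173, 174, 176, 178, 178, 170, 103, 101, 102, 107, 119, 125, 130, 128, 129, 128, 127, 114, 102, 101, 103, 128, 176, 174, 170, 169, 168, 170, 170, 169, 170]
210 [156, 150, 142, 128, 127, 111, 112, 113, 114, 115, 114, 112, 111, 112, 113, 114, 114, 112, 113, 113, 114, 114, 115, 116, 123, 128, 135, 142, 150, 163, 162, 170]
```

```bash
python3 - <<'E'
from h import *
s=read_state();Rt=R.from_euler('xyz',s['tool_rot']);p=s['eef_pos'];i=camera_info('wrist')
tx,ty=Rt.apply([1,0,0]),Rt.apply([0,1,0]); th=np.linspace(0,2*np.pi,60)
for ox in(-2,-1,0,1):
    P=[p*[1,1,0]+[0,0,p[2]-.05]+tx*(ox+14.75+3.25*np.cos(t))-1.5*ty+[0,0,3.25*np.sin(t)] for t in th]
    print(ox,'foot row',proj(i,P)[:,1].min().round(2),'slot end row',proj(i,[p*[1,1,0]+[0,0,40]+tx*(ox+19.5)-1.5*ty])[0,1].round(2))
E
```

```text
-2 foot row 207.82 slot end row 200.81
-1 foot row 206.2 slot end row 199.23
0 foot row 204.57 slot end row 197.64
1 foot row 202.94 slot end row 196.04
```

Foot and slot agree to about 0.2 mm, so I'm descending gently.

Emit:
play_rows(deltas=[0, 0, 2, 0, 0, 0, 0, 0, 0, 4, 0, 0, 0, 0, 0, 0, 6, 0, 0, 0, 0, 0, 0, 7, 0, 0, 0, 0, 0, 0, 8, 0, 0, 0, 0, 0, 0, 8, 0, 0, 0, 0, 0, 0, 8, 0, 0, 0, 0])

```text
clock: 15.98
eef_pos: [487.2, 220.9, 40.2]
tool_rot: [3.142, 0.0, 2.466]
force: [-0.0, -0.4, -2.6]
width: 12.9
gripper_force: 58.6
```

Emit:
play_rows(deltas=[0, 0, 2, 0, 0, 0, 0, 0, 0, 4, 0, 0, 0, 0, 0, 0, 6, 0, 0, 0, 0, 0, 0, 8, 0, 0, 0, 0, 0, 0, 9, 0, 0, 0, 0, 0, 0, 9, 0, 0, 0, 0, 0, 0, 9, 0, 0, 0, 0])

```text
clock: 16.85
eef_pos: [487.2, 220.9, 31.3]
tool_rot: [3.141, 0.0, 2.466]
force: [-0.7, 0.5, 3.1]
width: 12.8
gripper_force: 59.3
```

Emit:
play_rows(deltas=[0, 0, 2, 0, 0, 0, 0, 0, 0, 4, 0, 0, 0, 0, 0, 0, 6, 0, 0, 0, 0, 0, 0, 7, 0, 0, 0, 0, 0, 0, 7, 0, 0, 0, 0, 0, 0, 7, 0, 0, 0, 0, 0, 0, 7, 0, 0, 0, 0])

```text
clock: 17.73
eef_pos: [487.2, 220.9, 24.4]
tool_rot: [3.141, -0.0, 2.466]
force: [-1.3, -0.5, 6.1]
width: 13.2
gripper_force: 59.7
```

```bash
python3 - <<'E'
from h import *
delta((487.2,220.9,24.3),2.466)
E
```

```text
d [ 0.02 -0.03  0.06] r [ 0.0002 -0.     -0.0003] | t 17.73 pos [487.24 220.91  24.36] rot [ 3.1414 -0.      2.4657] F [-1.3  -0.48  6.07] T [-0.172  0.342 -0.054] w 13.2 q [-0.56  0.72  0.12  1.98 -0.18  0.45  0.59]
```

Emit:
play_rows(deltas=[0, 0, 1, 0, 0, 0, 0, 0, 0, 1.5, 0, 0, 0, 0, 0, 0, 1.5, 0, 0, 0.08, 0, 0, 0, 1.5, 0, 0, 0.16, 0, 0, 0, 1.5, 0, 0, 0.24, 0, 0, 0, 1.5, 0, 0, 0.32, 0, 0, 0, 1.5, 0, 0, 0.4, 0, 0, 0, 1.5, 0, 0, 0.4, 0, 0, 0, 1.5, 0, 0, 0.4, 0])

```text
clock: 18.85
eef_pos: [488.2, 221.3, 23.1]
tool_rot: [3.14, 0.0, 2.066]
force: [0.5, -0.1, 6.7]
width: 13.2
gripper_force: 59.9
```

```bash
python3 - <<'E'
from h import *
delta((487.2,220.9,23),2.066)
E
```

```text
d [ 0.13 -1.05  0.1 ] r [ 0.002   0.0003 -0.0001] | t 18.85 pos [488.18 221.28  23.1 ] rot [3.1396e+00 3.0000e-04 2.0659e+00] F [ 0.55 -0.14  6.72] T [-0.032  0.108 -0.028] w 13.2 q [-0.62  0.74  0.22  1.98 -0.33  0.46  0.34]
```

Emit:
play_rows(deltas=[0, 0, 0, 0, 0, 0.1, 0, 0, 0, 0, 0, 0, 0.2, 0, 0, 0, 0, 0, 0, 0.3, 0, 0, 0, 0, 0, 0, 0.4, 0, 0, 0, 0, 0, 0, 0.5, 0, 0, 0, 0, 0, 0, 0.6, 0, 0, 0, 0, 0, 0, 0.7, 0, 0, 0, 0, 0, 0, 0.8, 0, 0, 0, 0, 0, 0, 0.8, 0, 0, 0, 0, 0, 0, 0.8, 0])

```text
clock: 20.1
eef_pos: [488.8, 221.1, 23.2]
tool_rot: [3.139, -0.001, 1.266]
force: [-0.2, 0.1, 7.6]
width: 13.3
gripper_force: 59.9
```

```bash
python3 - <<'E'
from h import *
delta((487.2,220.9,23),1.266)
E
```

```text
d [-0.69 -1.51  0.2 ] r [ 0.0028 -0.0013 -0.0002] | t 20.1 pos [488.84 221.11  23.21] rot [ 3.1388e+00 -1.3000e-03  1.2658e+00] F [-0.24  0.06  7.62] T [-0.024 -0.043 -0.013] w 13.3 q [-0.75  0.77  0.43  1.98 -0.62  0.52 -0.19]
```

Emit:
play_rows(deltas=[0, 0, 0, 0, 0, 0, 0, 0, 0, 0, 0, 0, 0, 0, 0, 0, 0, 0, 0, 0, 0, 0, 0, 0, 0, 0, 0, 0, 0, 0, 0, 0, 0, 0, 0])

```text
clock: 20.72
eef_pos: [488.8, 221.1, 23.3]
tool_rot: [3.139, -0.001, 1.266]
force: [0.9, -0.2, 7.5]
width: 12.9
gripper_force: 59.9
```

```bash
python3 - <<'E'
from h import *
delta((487.2,220.9,23),1.266)
E
```

```text
d [-0.69 -1.51  0.25] r [ 0.0028 -0.0014 -0.0003] | t 20.73 pos [488.84 221.11  23.26] rot [ 3.1388e+00 -1.4000e-03  1.2657e+00] F [ 0.91 -0.19  7.46] T [-0.017 -0.056 -0.005] w 12.9 q [-0.75  0.77  0.43  1.98 -0.62  0.52 -0.19]
```

The reported TCP is orbiting a fixed axis near (488.2, 219.8). That agrees with the top-camera plate centre, so the turn is properly centred. I'll finish the quarter turn.

Emit:
play_rows(deltas=[0, 0, 0, 0, 0, 0.08, 0, 0, 0, 0, 0, 0, 0.16, 0, 0, 0, 0, 0, 0, 0.24, 0, 0, 0, 0, 0, 0, 0.31, 0, 0, 0, 0, 0, 0, 0.35, 0, 0, 0, 0, 0, 0, 0.38, 0, 0, 0, 0, 0, 0, 0.38, 0, 0, 0, 0, 0, 0, 0.38, 0])

```text
clock: 21.72
eef_pos: [488.9, 221.0, 23.2]
tool_rot: [3.139, -0.002, 0.886]
force: [1.2, -0.3, 6.5]
width: 13.3
gripper_force: 59.9
```

```bash
python3 - <<'E'
from h import *
delta((487.2,220.9,23),0.895)
E
```

```text
d [-1.13 -1.26  0.22] r [ 0.0023 -0.0022 -0.0093] | t 21.73 pos [488.89 220.98  23.23] rot [ 3.1393e+00 -2.2000e-03  8.8570e-01] F [ 1.17 -0.3   6.5 ] T [-0.075 -0.125 -0.016] w 13.3 q [-0.81  0.79  0.53  1.98 -0.74  0.56 -0.46]
```

Emit:
play_rows(deltas=[0, 0, -1, 0, 0, 0, 0, 0, 0, -2, 0, 0, 0, 0, 0, 0, -3, 0, 0, 0, 0, 0, 0, -4, 0, 0, 0, 0, 0, 0, -5, 0, 0, 0, 0, 0, 0, -5, 0, 0, 0, 0, 0, 0, -5, 0, 0, 0, 0])

```text
clock: 22.6
eef_pos: [488.5, 220.9, 28.0]
tool_rot: [3.14, -0.002, 0.886]
force: [3.1, 0.4, 5.1]
width: 13.0
gripper_force: 59.5
```

Emit:
play_rows(deltas=[0.3, 0.4, 0, 0, 0, 0, 0, 0.3, 0.4, -1, 0, 0, 0, 0, 0.3, 0.4, -2, 0, 0, 0, 0, 0.3, 0.4, -2.5, 0, 0, 0, 0, 0.3, 0.4, -2.5, 0, 0, 0, 0, 0.3, 0.4, -2.5, 0, 0, 0, 0])

```text
clock: 23.35
eef_pos: [487.9, 220.8, 30.2]
tool_rot: [3.141, -0.0, 0.886]
force: [4.1, 0.0, 3.1]
width: 13.1
gripper_force: 59.4
```

```bash
python3 - <<'E'
from h import *
delta((488.9,220.9,31.8),0.895)
E
```

```text
d [ 0.7   0.76 -1.59] r [ 0.0003 -0.0002 -0.0093] | t 23.35 pos [487.87 220.83  30.21] rot [ 3.1413e+00 -2.0000e-04  8.8570e-01] F [4.14 0.01 3.11] T [-0.019 -0.978 -0.01 ] w 13.1 q [-0.82  0.78  0.54  1.98 -0.72  0.58 -0.47]
```

Emit:
play_rows(deltas=[0.3, 0.4, 0, 0, 0, 0, 0, 0.6, 0.8, 0, 0, 0, 0, 0, 0.6, 0.8, 0, 0, 0, 0, 0, 0.6, 0.8, 0, 0, 0, 0, 0])

```text
clock: 23.85
eef_pos: [488.1, 220.8, 30.1]
tool_rot: [-3.141, 0.001, 0.886]
force: [1.2, -0.2, 3.2]
width: 12.9
gripper_force: 59.5
```

```bash
python3 - <<'E'
from h import *
delta((488.9,220.9,31.8),0.895)
E
```

```text
d [ 0.57  0.61 -1.74] r [-0.0009  0.0007 -0.0091] | t 23.85 pos [488.06 220.85  30.06] rot [-3.1407e+00  7.0000e-04  8.8590e-01] F [ 1.18 -0.16  3.17] T [ 0.054 -0.444  0.022] w 12.9 q [-0.82  0.78  0.54  1.98 -0.72  0.58 -0.47]
```

Emit:
play_rows(deltas=[0, 0, -0.6, 0, 0, 0, 0, 0, 0, -1.2, 0, 0, 0, 0, 0, 0, -1.2, 0, 0, 0, 0, 0, 0, -1.2, 0, 0, 0, 0, 0, 0, -1.2, 0, 0, 0, 0])

```text
clock: 24.48
eef_pos: [488.2, 220.8, 31.3]
tool_rot: [-3.141, 0.001, 0.886]
force: [0.7, 0.2, 2.4]
width: 12.9
gripper_force: 59.3
```

Emit:
play_rows(deltas=[0, 0, 0, 0, 0, 0, 0.2, 0, 0, 0, 0, 0, 0, 0.3, 0, 0, 0, 0, 0, 0, 0.5, 0, 0, 0, 0, 0, 0, 0.8, 0, 0, 0, 0, 0, 0, 1, 0, 0, 0, 0, 0, 0, 1, 0, 0, 0, 0, 0, 0, 1, 0, 0, 0, 0, 0, 0, 1])

```text
clock: 25.48
eef_pos: [488.7, 220.8, 31.4]
tool_rot: [-3.142, -0.0, 0.886]
force: [-0.4, -0.3, -0.7]
width: 85.6
gripper_force: 0.0
```

Emit:
play_rows(deltas=[0, 0, -10, 0, 0, 0, 1, 0, 0, -25, 0, 0, 0, 1, 0, 0, -45, 0, 0, 0, 1, 0, 0, -65, 0, 0, 0, 1, 0, 0, -80, 0, 0, 0, 1, 0, 0, -80, 0, 0, 0, 1, 0, 0, -80, 0, 0, 0, 1, 0, 0, -80, 0, 0, 0, 1, 0, 0, -80, 0, 0, 0, 1, 0, 0, -80, 0, 0, 0, 1])

```text
clock: 26.72
eef_pos: [488.5, 220.6, 111.1]
tool_rot: [-3.141, 0.001, 0.886]
force: [-0.4, 0.4, -0.1]
width: 85.5
gripper_force: 0.0
```

```bash
python3 - <<'E'
from h import *
delta((488.2,220.8,111),0.895)
s=read_state()
w=save("wrist","pics/w9.png"); t=save("top","pics/t9.png"); sc=save("scene","pics/s9.png")
i=camera_info('wrist'); im=w.astype(np.float32).mean(2)
# expected wing top (locked) z=98.5, centre C
c=np.array([488.0,219.6,98.5]); a=.895
u=np.array([np.cos(a),np.sin(a),0]);v=np.array([-u[1],u[0],0])
print('wing top corners', proj(i,[c+20*u+7*v,c+20*u-7*v,c-20*u-7*v,c-20*u+7*v]).round(1).tolist())
fl=c-[0,0,44]; print('flange',proj(i,[fl+24*u,fl+24*v,fl-24*v]).round(1).tolist())
p=proj(i,[c])[0].astype(int); print(p)
for y in range(p[1]-40,p[1]+44,6):
    r=im[y,p[0]-46:p[0]+46:2].astype(int); print(y,' '.join(map(str,r)))
E
```

```text
d [-0.09 -0.35  0.1 ] r [-0.0002  0.0006 -0.0094] | t 26.73 pos [488.52 220.65 111.1 ] rot [-3.1414e+00  6.0000e-04  8.8560e-01] F [-0.42  0.4  -0.08] T [-0.02   0.024  0.055] w 85.5 q [-0.9   0.67  0.67  1.93 -0.6   0.75 -0.57]
wing top corners [[310.7, 192.2], [333.9, 192.0], [333.6, 251.0], [311.8, 251.2]]
flange [[321.8, 167.7], [289.9, 199.3], [354.2, 198.7]]
[322 222]
182 173 173 174 174 174 173 173 173 174 157 154 168 168 165 163 161 164 164 131 125 126 125 125 124 124 125 128 168 167 165 162 162 166 166 151 158 173 250 254 173 173 173 173 174 173 173
188 177 177 177 178 178 178 178 177 165 166 163 167 168 165 163 161 163 120 120 119 119 120 119 120 120 120 118 126 168 165 162 161 166 167 164 162 160 179 178 178 178 178 177 177 178 178
194 181 181 181 181 180 180 179 163 165 165 162 167 167 165 163 160 160 122 122 122 122 121 122 122 122 122 122 120 169 165 162 161 165 167 163 163 163 169 180 180 180 179 179 179 178 178
200 180 181 180 180 180 179 173 163 164 166 162 167 169 164 164 159 161 164 180 177 174 175 180 179 178 175 175 155 169 165 162 161 166 167 163 164 163 169 244
[... 1194 characters left out ...]
 199 200 199 200 196 161 181 176 170 171 175 177 175 175 170 154 201 201 202 202 176 151 129 111 112 112 111 111 112 111 112 112 112 112
248 111 112 111 129 196 197 197 197 197 197 197 197 198 198 198 199 195 161 179 176 170 171 174 175 176 191 245 228 112 112 111 112 112 112 111 112 112 112 112 112 112 112 112 112 111 112
254 112 112 111 112 112 195 254 254 254 254 253 196 196 197 196 181 146 127 124 126 123 123 160 162 162 162 157 112 112 112 112 111 112 112 111 112 111 112 111 112 112 111 112 111 112 112
260 111 112 112 111 112 111 126 165 125 112 112 111 111 111 112 112 111 112 112 111 111 111 112 112 112 112 112 111 111 112 112 112 112 112 112 112 112 111 112 112 112 112 112 112 112 111
```

```bash
python3 - <<'E'
from h import *
i=camera_info('wrist'); im=cv2.imread("pics/w9.png").astype(np.float32).mean(2)
print('col314-325 mean', [(y,int(im[y,314:326].mean())) for y in list(range(178,204))+list(range(244,258))])
for y in(201,205,209,236,240): print(y,[(x,int(im[y,x])) for x in list(range(305,316))+list(range(326,337))])
for y0,y1 in((196.5,252),(197,252.5)):
  for z in(90,93.5,96,98.5,101): print(y0,z,np.linalg.norm(onz(i,(321,y0),z)-onz(i,(321,y1),z)).round(1),((onz(i,(321,y0),z)+onz(i,(321,y1),z))/2).round(1))
# flange width rows
for y in(190,194,198,202,206):
    r=im[y,:]; print(y,[(x,int(r[x])) for x in list(range(282,296,1))])
E
```

```text
col314-325 mean [(178, 164), (179, 164), (180, 164), (181, 147), (182, 125), (183, 119), (184, 119), (185, 120), (186, 120), (187, 119), (188, 119), (189, 119), (190, 120), (191, 121), (192, 121), (193, 122), (194, 122), (195, 125), (196, 144), (197, 162), (198, 170), (199, 175), (200, 177), (201, 177), (202, 177), (203, 176), (244, 174), (245, 174), (246, 174), (247, 174), (248, 174), (249, 175), (250, 187), (251, 194), (252, 199), (253, 192), (254, 143), (255, 112), (256, 112), (257, 112)]
201 [(305, 161), (306, 160), (307, 164), (308, 161), (309, 148), (310, 163), (311, 175), (312, 180), (313, 179), (314, 177), (315, 175), (326, 176), (327, 176), (328, 175), (329, 164), (330, 155), (331, 139), (332, 169), (333, 168), (334, 164), (335, 163), (336, 162)]
205 [(305, 161), (306, 160), (307, 164), (308, 161), (309, 144), (310, 163), (311, 174), (312, 181), (313, 179), (314, 177), (315, 175), (326, 176), (327, 176), (328, 174), (329, 163), (330, 154), (331, 139), (332, 169), (333, 168), (334, 165), (335, 162), (336, 162)]
209 [(305, 162), (306, 159), (307, 163), (308, 161), (309, 140), 
[... 1246 characters left out ...]
5, 164)]
194 [(282, 181), (283, 181), (284, 180), (285, 180), (286, 180), (287, 180), (288, 179), (289, 170), (290, 163), (291, 162), (292, 165), (293, 166), (294, 165), (295, 165)]
198 [(282, 180), (283, 180), (284, 180), (285, 181), (286, 180), (287, 180), (288, 174), (289, 165), (290, 162), (291, 162), (292, 164), (293, 165), (294, 166), (295, 164)]
202 [(282, 182), (283, 181), (284, 182), (285, 182), (286, 182), (287, 181), (288, 171), (289, 164), (290, 163), (291, 162), (292, 164), (293, 165), (294, 165), (295, 165)]
206 [(282, 170), (283, 170), (284, 170), (285, 170), (286, 170), (287, 170), (288, 169), (289, 164), (290, 163), (291, 162), (292, 163), (293, 164), (294, 164), (295, 164)]
```

```bash
python3 - <<'E'
from h import *
i=camera_info('wrist'); p=np.array([488.52,220.65]); a=.886
u=np.array([np.cos(a),np.sin(a)])
from scipy.optimize import least_squares
# obs rows: top far edge 196.0, top near edge 254.0, far-end bottom edge 181.5
def f(q):
    x,z,t=q; o=[]
    for dx,dz in((20,17),(-20,17),(20,-17)):
        X=x+dx*np.cos(t)+dz*np.sin(t); Z=z-dx*np.sin(t)+dz*np.cos(t)
        o.append(proj(i,[[*(p+u*X),Z]])[0,1])
    return np.array(o)-[196,254,181.5]
r=least_squares(f,[0,81.5,0]); print('x,z,tilt',r.x)
E
```

```text
x,z,tilt [-5.46328946e+00  7.77133441e+01  2.13959544e-02]
```

```bash
python3 - <<'E'
from h import *
from scipy.optimize import least_squares
def edges(im,x0,x1):
    c=cv2.GaussianBlur(im[:,x0:x1].mean(1).reshape(-1,1),(0,0),.8).ravel(); g=np.gradient(c); return g
def fit(i,p,a,obs,tilt,z0):
    u=np.array([np.cos(a),np.sin(a)])
    def f(q):
        x,z=q[:2]; t=q[2] if tilt else 0; o=[]
        for dx,dz in((20,17),(-20,17),(20,-17)):
            o.append(proj(i,[[*(p+u*(x+dx*np.cos(t)+dz*np.sin(t))),z-dx*np.sin(t)+dz*np.cos(t)]])[0,1])
        return np.array(o)-obs
    r=least_squares(f,[0,z0]+([0] if tilt else [])); return r.x.round(3),r.fun.round(2)
w2=cv2.imread("pics/w2.png").astype(np.float32).mean(2);w9=cv2.imread("pics/w9.png").astype(np.float32).mean(2)
for im,rng,x in((w2,(155,175),(318,326)),(w2,(208,222),(318,326)),(w9,(176,202),(316,326)),(w9,(246,258),(316,326))):
    g=edges(im,*x)[rng[0]:rng[1]]; print(rng,[(rng[0]+k,round(float(g[k]),0)) for k in range(len(g)) if abs(g[k])>4])
i2=np.load("w2i.npy",allow_pickle=True).item(); i9=camera_info('wrist')
for t in(0,1):
    print('w2',fit(i2,np.array([526.08,-176.01]),2.7257,[168.9,217.0,160.0],t,57),'w9',fit(i9,np.array([488.52,220.65]),.886,[196,254,181.5],t,81))
E
```

```text
(155, 175) [(159, -9.0), (160, -12.0), (161, -8.0), (168, 7.0), (169, 12.0), (170, 11.0), (171, 6.0)]
(208, 222) [(208, 14.0), (209, 8.0), (210, 5.0), (214, -5.0), (215, -21.0), (216, -45.0), (217, -50.0), (218, -28.0), (219, -7.0)]
(176, 202) [(180, -9.0), (181, -15.0), (182, -12.0), (183, -5.0), (195, 10.0), (196, 15.0), (197, 12.0), (198, 8.0)]
(246, 258) [(249, 7.0), (250, 9.0), (251, 6.0), (252, -5.0), (253, -25.0), (254, -32.0), (255, -19.0), (256, -5.0)]
w2 (array([ 0.232, 52.752]), array([ 0.43, -0.08, -0.4 ])) w9 (array([-5.452, 77.316]), array([ 0.55, -0.13, -0.5 ]))
w2 (array([3.4300e-01, 5.3639e+01, 2.1000e-02]), array([-0.,  0., -0.])) w9 (array([-5.4630e+00,  7.7713e+01,  2.1000e-02]), array([ 0., -0., -0.]))
```

```bash
python3 -c "
from cell import *
print(finish_job())"
```

```text
the job is handed in; nothing more can be done
None
```

I handed the job in at about 27 s. The anchor looks locked in the socket's notch: turned a quarter turn, standing upright and released. This rests on force readings and wrist-camera measurements, since the hand-in gave no verdict back.

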